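# Park the socket crate behind the lip of the ramp rack

## Task

Stand the ceramic bulb socket upright in the open grey crate, let go of it, then push the crate up the steel ramp, sliding and not carried, until its rear edge drops down behind the lip and the sprung buffer holds it there lying flat on the ramp with the socket still upright in it. Feel your way and never press on the crate with more than about 20 newtons. Leave the lamp, the fuse box and the pliers where they are.

Things in the scene. Friction and masses are not known exactly. Their poses are not given: they have to be found in the camera images.
- crate: Open grey plastic crate, 120 mm long (its x), 100 mm wide, 42 mm high, walls and floor 4 mm, empty, 0.25 to 0.42 kg. It starts on the bench before the ramp, its front (+x) towards it, up to 12 mm off the ramp's centre line and 0.12 rad askew. Origin: centre of its underside; z up; +x is the direction of travel.
- crate_rear (a point): Middle of the crate's rear bottom edge (crate x = -60 mm, on the underside); push on the rear face above it. It lies on the ramp surface when the crate is home, up to 8 mm above it while on the lip. Fingertip friction on the rear face can hold the edge up; moving the fingertip 5 to 10 mm down along the face drags it down.
- deck: Sloping steel ramp surface, 370 mm long, rising at 0.21 rad. Origin: on the surface, centre of the foot, at bench height; x points up the slope, y across it, z square out of the surface. Fixed. Side rails 108 mm apart, 28 mm high, from x = 25 mm up. Sliding the crate up takes a few newtons.
- ramp_mouth (a point): On the bench, on the ramp's centre line, 50 mm before the foot: the open end of a funnel with upright walls 35 mm high that steers the crate between the rails. It narrows from 166 mm here to 108 mm at 30 mm past the foot. A crate pushed in off-centre presses hard on these walls, as fingertip friction keeps it from shifting sideways.
- lip_zone (a point): Point on the ramp surface 177.5 mm up from the foot. The lip, an 8 mm high strip across the ramp with a 28 mm wedge on its downhill side, a 5 mm flat top and an upright uphill face, is clamped near here: its uphill face lies anywhere up to 22.5 mm uphill or downhill of this point, different each time and not measured.
- ramp_top (a point): Upper end of the ramp surface. Below it a sprung buffer plate (90 mm wide, 2 to 30 mm above the surface) stands 114 mm uphill of the lip's uphill face, so the 120 mm crate must press it back 6 mm to fall behind the lip; the spring then holds the crate there. It yields from 3 N, stiffens 0.7 N per mm, hard stop at 20 mm.
- socket: White glazed ceramic bulb socket, round: 42 mm diameter, 42 mm high, with a foot flange 50 mm in diameter and 8 mm high, and a brass-rimmed dark mouth on top; 0.11 kg. Stands upright on the bench, in front of the ramp on the robot's left or right. Origin: centre of its underside, z up.
- lamp: Silver reflector lamp, 94 mm wide glass face down, 92 mm high with a narrow brass cap on top, on the bench on the other side from the socket. Bystander. Origin: centre of its underside.
- fuse_box: Clear plastic fuse box, 80 x 130 x 50 mm, with fuse carriers inside, on the bench past the upper end of the ramp. Bystander. Origin: centre of its underside.
- pliers: Black insulated pliers, about 175 mm long, lying on the bench beyond the crate; 18 mm high. Bystander. Origin: at the pivot, on the bench; x towards the jaws.
Things that resemble listed ones, but are neither listed nor needed, are in the scene too. Leave any blue look-alike of the crate alone. Several things look just like the socket: the one meant starts farthest to the robot's left.

How it is judged (in metres and radians):
On the way, in this order (a step that is already met when the one before it is completed fails the run):
1. the socket stands upright in the crate, let go of, with the crate still before the ramp (x of socket in the frame of crate between -0.05 and 0.05 m and y of socket in the frame of crate between -0.04 and 0.04 m and z of socket in the frame of crate between -0.005 and 0.02 m and angle between socket's own z axis and vertical below 0.45 rad and contact force between the fingers and socket below 0.1 N and x of crate in the frame of deck below -0.03 m), for 0.2 s.
2. the crate slides up the ramp on its own base, tilted by the slope (x of crate in the frame of deck between 0.05 and 0.2 m and z of crate in the frame of deck below 0.014 m and angle between crate's own z axis and vertical above 0.1 rad), for 0.1 s.
At the end, for the whole second after the job is handed in: The crate lies at rest flat on the ramp (within 2 degrees, rear edge and centre within 3 mm of the surface), uphill of the lip (its centre more than 205 mm up the slope from the foot), with the socket inside, upright to within 26 degrees and at rest (x of socket in the frame of crate between -0.05 and 0.05 m and y of socket in the frame of crate between -0.04 and 0.04 m and z of socket in the frame of crate between -0.005 and 0.02 m and angle between socket's own z axis and vertical below 0.45 rad and x of crate in the frame of deck above 0.205 m and z of each of crate, crate_rear in the frame of deck below 0.003 m and angle between the z axis of crate and the z axis of deck, either way round below 0.035 rad and linear speed of crate below 0.01 m/s and linear speed of socket below 0.02 m/s); the robot touches nothing.
It fails at once if the fingers or arm press on the crate with more than 20 N (contact force between any of the fingers, the arm and crate above 20 N).
It fails at once if the crate is lifted and carried over the ramp instead of sliding ((x of crate in the frame of deck above 0 m and z of crate in the frame of deck above 0.022 m) or z of crate in the frame of deck above 0.07 m).
It fails at once if the lamp is moved more than 15 mm (distance of lamp from where it was at the start of the episode above 0.015 m).
It fails at once if the fuse box is moved more than 15 mm (distance of fuse_box from where it was at the start of the episode above 0.015 m).
It fails at once if the pliers is moved more than 15 mm (distance of pliers from where it was at the start of the episode above 0.015 m).
It also fails if it takes over 72 s, if anything falls off the work surface, if the arm or the gripper's body presses on something with over 40 N, if the wrist force passes 120 N, or if a joint passes its speed limit or range.

## Robot

A 6-joint arm with a two-finger parallel gripper is mounted at the origin on the work surface. World frame = base frame: x ahead of the robot, y to its left, z up, the work surface at z = 0. Lengths are in m, angles in degrees, forces in N, time in s.
With the tool pointing down it reaches from about 0.325 to 0.775 m from the base axis. Payload 5.5 kg.
Tool frame: the origin (TCP) lies at the centre of the arm's flange, where the gripper is bolted on; the fingertips stand 182 mm ahead of it and the grasp point (between the pads) lies 163 mm ahead of it; z points along the fingers, y is the direction in which the jaws open and shut (so a half turn about z gives the same grasp; the last joint's range is limited). The gripper opens to 88 mm and grips with 3 to 60 N. Pads are 20 mm wide; open, the fingers measure 115 mm over their backs; the gripper's body (75 mm by 178 mm) begins 61 mm behind the grasp point.
Start: joints at [60.178, 5.22, 70.514, -0, 104.267, -3.249], TCP at [0.268, 0.537, 0.405] pointing down, gripper open.
Joint ranges: [-164.24, 164.24], [-49.07, 125.15], [9.68, 141.18], [-86.29, 266.29], [3.28, 154.24], [-151.56, 151.56]. Speed limits (degrees/s): [147.25, 147.25, 172.46, 180, 180, 180].

## Interface

Orientations are given as [roll, pitch, yaw] about the fixed x, y, z axes, in that order (R = Rz(yaw) Ry(pitch) Rx(roll)).
In Python, from station import r gives the robot as it stands. The module is installed in compiled form; this text tells all that it offers. Calls block until the motion is done:
- r.reach(position, orientation): joint-space move of the TCP to a pose.
- r.servo_line(position, rotation=None, speed=0.15): straight line of the TCP; rotation=None keeps the orientation; speed is the mean speed in m/s.
- r.move_joints(angles): joint-space move.
- r.let_go() and r.grab(squeeze=None): open the fingers fully, or close them until they stop; squeeze is the grip in N (None keeps the last).
- r.wait(seconds).
- r.inverse_kinematics(position, orientation): joint angles nearest the present ones, or None.
- r.sense(): the state.
- r.snapshot(name): name is "scene" or "top"; returns a dict with "frame" (420x560x3 uint8, red, green, blue), "fx", "fy", "cx", "cy" (pixels), "R" (3x3) and "t" (3): a world point X has camera coordinates R X + t. Camera axes: x right, y down, z forward; pixel columns grow to the right and rows downward; lengths in m; the calibration is good to about 2 mm. A picture is of the moment at which its call begins. There is no depth.
A pose or a line that the arm cannot do raises r.IKError and nothing moves.
- r.hand_in(): hands the job in, once; it reports no verdict.
The state is a dict: "clock": time; "joints": joint angles; "joint_vel": joint speeds; "joint_torque": joint torques, N m; "tcp_pos": TCP position; "orientation": TCP orientation; "contact_force": force on the tool from outside, world axes, zero at the start; "torque": the same for the moment, N m; "opening": finger opening in m.
Only numpy, scipy, OpenCV 4.12 (cv2) and the standard library are available. Lean on these libraries where they do the work, as an engineer would, in place of code of your own. Each camera call takes 0.05 s, during which the arm holds its last target.

## Working session

There is one attempt and no reset: what is moved stays moved. The work goes in short steps, each a Python script; the robot and the scene stay as the last script left them, time stands still between calls to the robot, and variables do not carry over. Pictures are saved under pics/ and viewed, and the job is handed in when it is done.

```bash
mkdir -p pics; python3 - <<'E'
from station import r
import cv2,numpy as np
for n in("scene","top"):
    s=r.snapshot(n); cv2.imwrite(f"pics/{n}0.png",cv2.cvtColor(s["frame"],cv2.COLOR_RGB2BGR))
    R=np.array(s["R"]);print(n,s["fx"],s["fy"],s["cx"],s["cy"],R.round(3).tolist(),s["t"],-R.T@np.array(s["t"]))
print(r.sense())
E
```

```text
scene 453.4689185812682 453.4689185812682 279.7639942559423 209.73098402847714 [[0.01, 1.0, 0.003], [0.795, -0.006, -0.607], [-0.607, 0.008, -0.795]] [-0.09099676 -0.39817383  1.53145125] [1.2469561  0.07644122 0.97540913]
top 488.0654183374692 488.0654183374692 272.5421182233763 208.69901063435992 [[-0.011, -1.0, -0.001], [-0.984, 0.011, -0.177], [0.177, -0.001, -0.984]] [0.09179453 0.58826314 1.25348118] [0.35842001 0.08660027 1.33780803]
{'clock': 0.1, 'joints': array([ 6.01782563e+01,  5.25839637e+00,  7.05731506e+01, -1.05352630e-03,
        1.04266426e+02, -3.24726752e+00]), 'joint_vel': array([-0.00847001, -0.10455952, -0.07191975,  0.04581962,  0.03201808,
        0.07617978]), 'joint_torque': array([ 2.03100477e-03, -4.47855127e+01, -4.07570422e+01,  6.99192728e-02,
        2.84045149e-02, -1.05668596e-04]), 'tcp_pos': array([0.26843481, 0.53666416, 0.40364187]), 'orientation': array([-1.79902127e+02, -4.52983265e-03,  1.53425261e+02]), 'contact_force': array([ 0.49465348, -0.24861226, -0.03325287]), 'torque': array([-0.00292518, -0.01471896,  0.02562086]), 'opening': 0.0879815294451911}
```

```bash
ls -la . 
```

```text
total 12
drwxr-xr-x  3 agent agent 4096 Dec  7 13:20 .
drwxr-xr-x 23 root  root  4096 Dec  7 13:20 ..
drwxr-xr-x  2 agent agent 4096 Dec  7 13:21 pics
```

View pics/scene0.png

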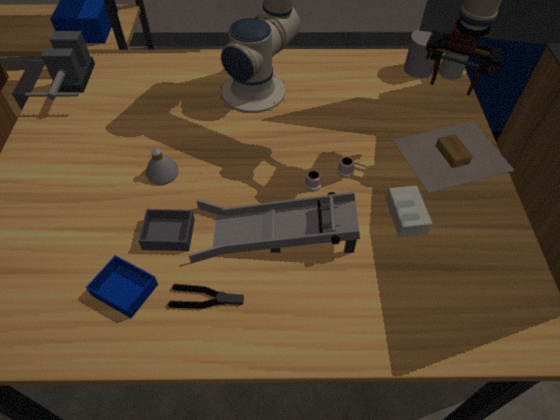

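View pics/top0.png

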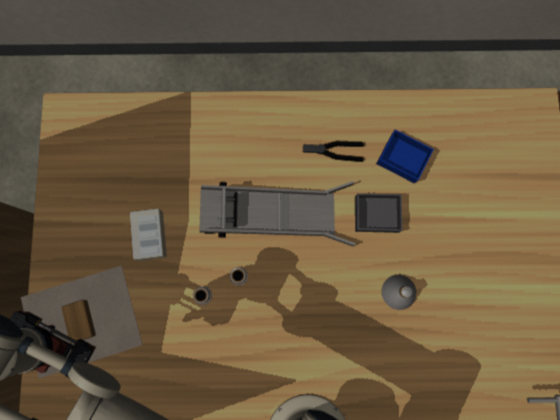

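The top view has +y to the left and +x up. The ramp runs along +y with the crate at top-view px (378,213). There are two sockets at px (201,295) and (238,276), and the lamp is at (399,292). I'll enlarge and brighten to check for more sockets and to find features.

```bash
cat > z.py <<'E'
import cv2,sys,numpy as np
def z(src,dst,x,y,w,h,g=1.8):
    im=cv2.imread(src)[y:y+h,x:x+w].astype(float)
    im=np.clip(im*g,0,255).astype('uint8')
    k=min(800//w,600//h); cv2.imwrite(dst,cv2.resize(im,None,fx=k,fy=k,interpolation=cv2.INTER_CUBIC))
E
python3 - <<'E'
from z import z
z("pics/top0.png","pics/t1.png",190,170,220,140)
z("pics/scene0.png","pics/s1.png",120,140,260,150)
z("pics/scene0.png","pics/s2.png",380,0,180,140,2.5)
E
```

```text
(no output)
```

View pics/t1.png

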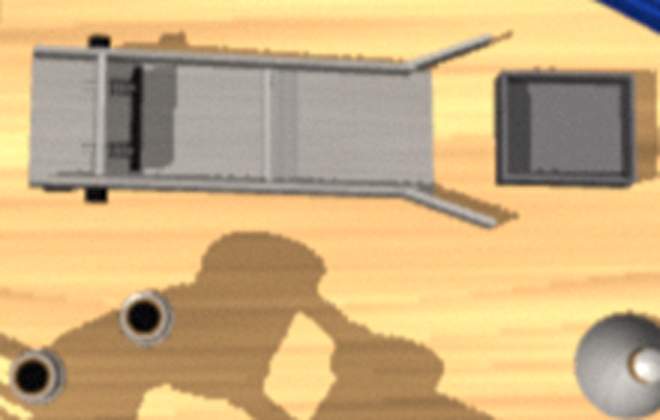

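View pics/s1.png

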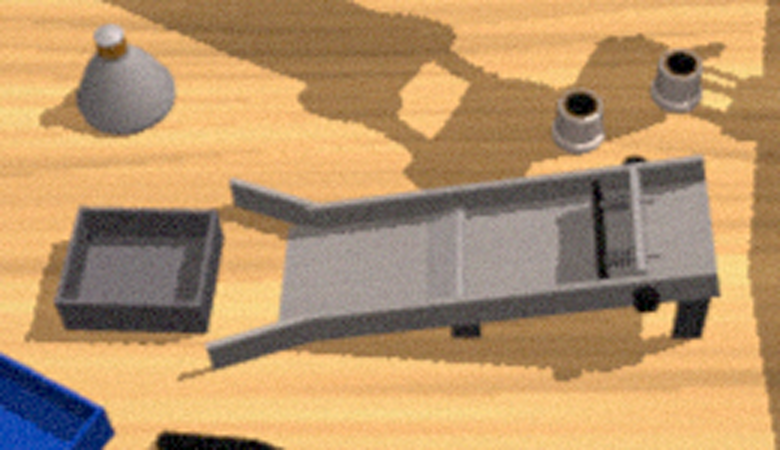

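View pics/s2.png

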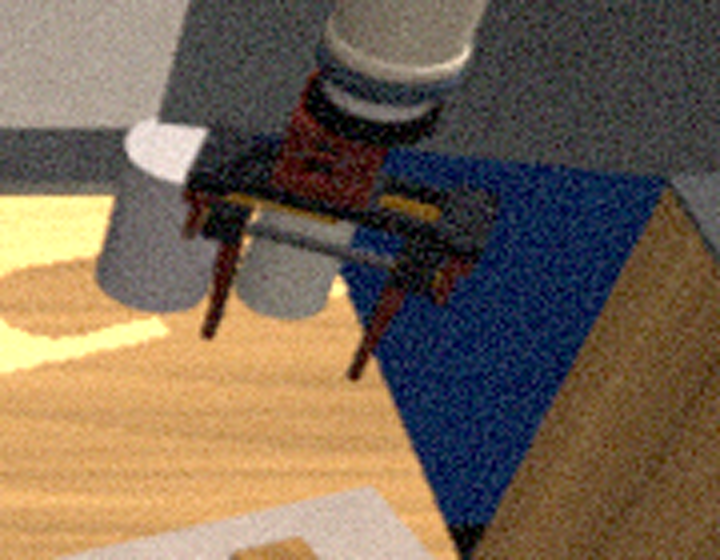

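```bash
cat > cam.py <<'E'
import numpy as np,cv2
def ray(s,px,z):
    R=np.array(s["R"]);t=np.array(s["t"]);c=-R.T@t
    d=R.T@np.array([(px[0]-s["cx"])/s["fx"],(px[1]-s["cy"])/s["fy"],1.])
    return c+d*(z-c[2])/d[2]
def proj(s,X):
    p=np.array(s["R"])@np.array(X)+np.array(s["t"]); return np.array([s["fx"]*p[0]/p[2]+s["cx"],s["fy"]*p[1]/p[2]+s["cy"]])
def crate_mask(s,box):
    hsv=cv2.cvtColor(s["frame"],cv2.COLOR_RGB2HSV)
    m=((hsv[...,1]<90)&(hsv[...,2]<140)).astype('uint8')*255
    k=np.zeros_like(m);x,y,w,h=box;k[y:y+h,x:x+w]=m[y:y+h,x:x+w]
    k=cv2.morphologyEx(k,cv2.MORPH_CLOSE,np.ones((5,5)))
    return cv2.morphologyEx(k,cv2.MORPH_OPEN,np.ones((5,5)))
E
python3 - <<'E'
from station import r
from cam import *
s=r.snapshot("top")
m=crate_mask(s,(345,180,75,65))
cs,_=cv2.findContours(m,0,1);c=max(cs,key=cv2.contourArea)
rect=cv2.minAreaRect(c);b=cv2.boxPoints(rect);print(rect);
for p in b: print(p,ray(s,p,0).round(4),ray(s,p,.042).round(4))
# edges: line fits per side
x,y,w,h=cv2.boundingRect(c);print(x,y,w,h)
pts=np.argwhere(m>0)
L=[];Rr=[];
for row in range(y+8,y+h-8):
    q=np.where(m[row]>0)[0];L.append(ray(s,(q[0]-.5,row),0)[:2]);Rr.append(ray(s,(q[-1]+.5,row),.042)[:2])
T=[];B=[]
for col in range(x+8,x+w-8):
    q=np.where(m[:,col]>0)[0];T.append(ray(s,(col,q[0]-.5),.042)[:2]);B.append(ray(s,(col,q[-1]+.5),.042)[:2])
for n,a in(("front(z0)",L),("rear",Rr)):
    a=np.array(a);print(n,np.median(a,0),np.polyfit(a[:,0],a[:,1],1))
for n,a in(("far",T),("near",B)):
    a=np.array(a);print(n,np.median(a,0),np.polyfit(a[:,1],a[:,0],1))
# ramp points from zoom image
def Z(u,v): return (190+(u+.5)/3-.5,170+(v+.5)/3-.5)
for n,u,v,z in(("foot far",432,68,0),("foot near",432,190,0),("funnel far tip",492,38,.035),("funnel near tip",494,224,.035),("rail far bend",410,66,.03),("rail near bend",407,190,.03),("lip far",271,68,.04),("lip near",268,180,.04),("top far",33,50,.077+.027),("top near",33,186,.077+.027),
 ("sockA mouth",33,376,.042),("sockB",145,315,.042),("lamp cap",652,364,.09)):
    print(n,ray(s,Z(u,v),z).round(4))
E
```

```text
((378.0, 212.0), (38.0, 46.0), 90.0)
[355. 193.] [ 0.6408 -0.1459  0.    ] [ 0.6319 -0.1386  0.042 ]
[401. 193.] [ 0.6394 -0.2747  0.    ] [ 0.6306 -0.2633  0.042 ]
[401. 231.] [ 0.5323 -0.2686  0.    ] [ 0.5268 -0.2574  0.042 ]
[355. 231.] [ 0.5336 -0.1416  0.    ] [ 0.5281 -0.1344  0.042 ]
355 193 47 39
front(z0) [ 0.5868501 -0.1432315] [ 0.01799344 -0.15384748]
rear [ 0.57832182 -0.26169416] [-0.0572461 -0.2285875]
far [ 0.62988853 -0.20089742] [0.05782059 0.64257986]
near [ 0.52610455 -0.19583974] [0.04116426 0.53468859]
foot far [ 0.6434 -0.0862  0.    ]
foot near [ 0.5287 -0.0825  0.    ]
funnel far tip [ 0.6633 -0.1374  0.035 ]
funnel near tip [ 0.4931 -0.1324  0.035 ]
rail far bend [ 0.6391 -0.0623  0.03  ]
rail near bend [ 0.5251 -0.0562  0.03  ]
lip far [0.6364 0.0648 0.04  ]
lip near [0.5341 0.0688 0.04  ]
top far [0.6408 0.2711 0.104 ]
top near [0.5225 0.2693 0.104 ]
sockA mouth [0.3638 0.2759 0.042 ]
sockB [0.4155 0.1784 0.042 ]
lamp cap [ 0.3681 -0.2511  0.09  ]
```

```bash
python3 - <<'E'
from station import r
from cam import *
s=r.snapshot("top");q=r.snapshot("scene")
def Zt(p): return (190+(p[0]+.5)/3-.5,170+(p[1]+.5)/3-.5)
def Zs(p): return (120+(p[0]+.5)/3-.5,140+(p[1]+.5)/3-.5)
def tri(a,b):
    Ps=[]
    for c,p in((s,a),(q,b)):
        R=np.array(c["R"]);t=np.array(c["t"]);K=np.array([[c["fx"],0,c["cx"]],[0,c["fy"],c["cy"]],[0,0,1]])
        Ps.append(K@np.c_[R,t])
    X=cv2.triangulatePoints(Ps[0],Ps[1],np.array(a,float),np.array(b,float))[:,0];X=X[:3]/X[3]
    return X.round(4),np.abs(proj(s,X)-a).max().round(2)
for n,a,b in(("tip near",(494,224),(232,182)),("tip far",(492,38),(209,347)),("bend near",(407,190),(313,207)),("bend far",(410,66),(312,306)),
 ("foot near",(432,185),(293,240)),("foot far",(432,70),(280,319)),("lip near",(268,180),(461,211)),("lip far",(271,68),(463,297)),
 ("end near",(33,186),(703,158)),("end far",(35,50),(718,280)),("sockA",(33,376),(682,63)),("sockB",(145,315),(580,103)),("lampcap",(652,364),(110,35)),
 ("crate fn",(498,184),(222,212)),("crate ff",(497,73),(209,312)),("crate rn",(634,184),(82,210)),("crate rf",(634,72),(57,305))):
    print(n,*tri(Zt(a),Zs(b)))
for n,b in (("foot near",(293,240)),("foot far",(280,319))): print(n,ray(q,Zs(b),0))
E
```

```text
tip near [ 0.4934 -0.1333  0.0324] 0.18
tip far [ 0.6639 -0.1367  0.032 ] 0.44
bend near [ 0.5245 -0.0575  0.0357] 0.73
bend far [ 0.6351 -0.0566  0.0477] 1.37
foot near [ 5.333e-01 -8.160e-02 -5.000e-04] 0.38
foot far [ 0.6353 -0.0815  0.0287] 0.34
lip near [0.534  0.0689 0.0412] 0.04
lip far [0.633  0.0677 0.0561] 0.98
end near [0.5233 0.271  0.0982] 0.33
end far [0.6433 0.2712 0.093 ] 0.06
sockA [0.3639 0.276  0.0451] 0.23
sockB [0.4153 0.178  0.0473] 0.0
lampcap [ 0.3679 -0.25    0.0902] 0.41
crate fn [ 0.529  -0.1379  0.0353] 0.2
crate ff [ 0.6309 -0.1399  0.0332] 0.37
crate rn [ 0.5275 -0.2591  0.0373] 0.16
crate rf [ 0.6287 -0.2627  0.0418] 0.22
foot near [ 0.53376067 -0.08031198  0.        ]
foot far [ 0.61683762 -0.08521673  0.        ]
```

Only two sockets are visible. The target, farthest left, is at (0.364, 0.276), with its top triangulated at z≈0.045 against a true 0.042. Results for the rest:
- **Crate:** centre ≈ (0.579, -0.201), heading about 0.025 rad from +y. It measures 0.122 x 0.102, which agrees with the given size.
- **Ramp:** centre line x ≈ 0.580, foot at y ≈ -0.083.
- **Lip:** about 0.157 m up the ramp.

Next I'll pick up the socket, with the jaws set across the line between the two sockets.

```bash
cat > h.py <<'E'
from station import r
import numpy as np
from scipy.spatial.transform import Rotation as Ro
from cam import *
def rpy(zv,yv):
    z=np.array(zv,float);z/=np.linalg.norm(z);y=np.array(yv,float);y-=z*(y@z);y/=np.linalg.norm(y)
    M=np.c_[np.cross(y,z),y,z];return M,Ro.from_matrix(M).as_euler('xyz',degrees=True)
def save(n,f):
    s=r.snapshot(n);cv2.imwrite("pics/"+f,cv2.cvtColor(s["frame"],cv2.COLOR_RGB2BGR));return s
E
python3 - <<'E'
from h import *
S=np.array([.3639,.276])
M,o=rpy([0,0,-1],[.885,.46,0])
for tip in (.10,.024): print(r.inverse_kinematics([*S,tip+.182],o))
# place: diagonal jaws
h=np.arctan2(.025,1) # heading
for sg in(1,-1):
    a=np.pi/2-h+sg*np.radians(36)
    for f in(1,-1):
        o2=rpy([0,0,-1],[f*np.cos(a),f*np.sin(a),0])[1]; print(sg,f,o2,r.inverse_kinematics([.579,-.201,.25],o2))
t=np.radians(25)
for f in(1,-1):
    M3,o3=rpy([0,np.sin(t),-np.cos(t)],[f,0,0])
    for y,z in((-.30,.02),(-.05,.03),(.1,.06)):
        print(f,y,r.inverse_kinematics(np.array([.58,y,z])-.182*M3[:,2],o3))
E
```

```text
[ 3.29092965e+01 -1.68005765e+01  1.03496746e+02 -2.54444375e-14
  9.33038307e+01  5.44505809e+00]
[ 3.29092965e+01 -1.43879491e+01  1.09342134e+02 -2.54444375e-14
  8.50458148e+01  5.44505809e+00]
1 1 [-180.            0.         -145.43209618] [-2.23245337e+01  8.57393061e+00  8.25969106e+01 -2.54444375e-14
  8.88291588e+01 -1.46892437e+02]
1 -1 [180.           0.          34.56790382] [-2.23245337e+01  8.57393061e+00  8.25969106e+01 -2.54444375e-14
  8.88291588e+01  3.31075625e+01]
-1 1 [180.           0.         142.56790382] [-22.32453366   8.57393061  82.59691057   0.          88.82915882
 -74.89243748]
-1 -1 [180.           0.         -37.43209618] [-2.23245337e+01  8.57393061e+00  8.25969106e+01 -2.54444375e-14
  8.88291588e+01  1.05107563e+02]
1 -0.3 [-40.32052162  29.55705716  65.38969535  19.17649341 101.20332065
 -39.25359941]
1 -0.05 [-21.99775318  11.29342363  86.9495969   23.07844539  91.53144521
 -23.37217197]
1 0.1 [-8.04488559  5.35191158 90.31363025 24.74972757 88.24556614 -9.67256197]
-1 -0.3 [-40.32052162  29.55705716  65.38969535  19.17649341 101.20332065
 140.74640059]
-1 -0.05 None
-1 0.1 None
```

```bash
python3 - <<'E'
from h import *
S=np.array([.3639,.276])
M,o=rpy([0,0,-1],[.885,.46,0])
r.reach([*S,.09+.182],o); save("top","t2.png")
r.servo_line([*S,.022+.182],speed=.12)
r.grab(15)
print(r.sense()["opening"],r.sense()["clock"])
p=r.sense()["tcp_pos"]
r.servo_line([p[0],p[1],.25+.0],speed=.15)
r.servo_line([p[0],p[1],.34],speed=.2)
print(r.sense()["opening"],r.sense()["clock"],r.sense()["contact_force"],p)
save("scene","s3.png")
from z import z
z("pics/s3.png","pics/s3z.png",280,60,200,150)
E
```

```text
0.04154607725683893 2.9667
0.04163742478994435 4.025 [ 0.61720146  0.01587071 -2.28457881] [0.36389682 0.27599583 0.20404953]
```

View pics/s3z.png

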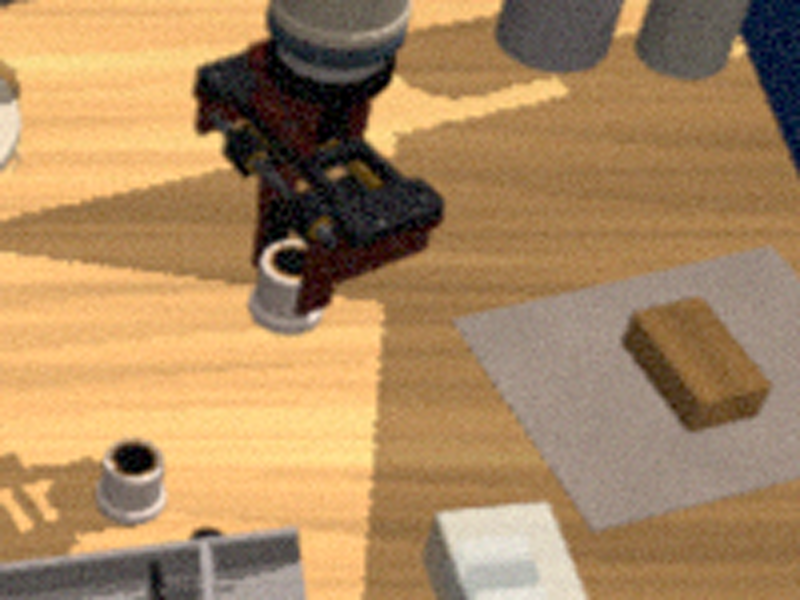

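The socket is held upright, its top at about zoom px (290,260), and the opening of 41.6 mm matches its 42 mm diameter. Next I'll place it in the crate with the jaws on the diagonal.

```bash
python3 - <<'E'
from h import *
a=np.pi/2-.025+np.radians(36)
o=rpy([0,0,-1],[-np.cos(a),-np.sin(a),0])[1]
C=[.5792,-.2008]
r.reach([*C,.34],o)
r.servo_line([*C,.245],speed=.12)
save("top","t4.png");save("scene","s4.png")
print(r.sense()["clock"],r.sense()["tcp_pos"],r.sense()["contact_force"])
from z import z
z("pics/s4.png","pics/s4z.png",100,130,200,150)
E
```

```text
7.0083 [ 0.57951247 -0.20091313  0.24650256] [ 0.33167294 -0.15377068 -0.22433939]
```

View pics/s4z.png

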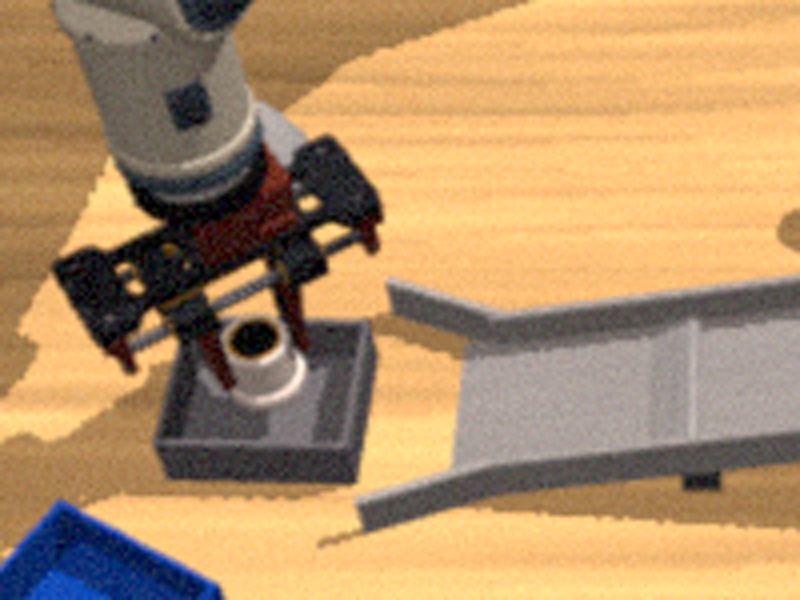

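The socket hangs over the crate, with its mouth at zoom px (257,340) and the jaws on the crate's diagonal. Now I'll lower it and release.

```bash
python3 - <<'E'
from h import *
C=[.5792,-.2008]
r.servo_line([*C,.214],speed=.1)
f0=r.sense()["contact_force"].copy()
for z in(.212,.2105,.209,.2075):
    r.servo_line([*C,z],speed=.03)
    f=r.sense()["contact_force"];print(z,r.sense()["tcp_pos"][2],(f-f0).round(2))
    if f[2]-f0[2]>2: break
r.let_go(); print(r.sense()["opening"],r.sense()["contact_force"]-f0)
r.servo_line([*C,.33],speed=.15)
r.wait(.2)
print(r.sense()["clock"])
M,o=rpy([0,np.sin(np.radians(25)),-np.cos(np.radians(25))],[1,0,0])
r.grab(10)
r.reach(np.array([.578,-.33,.10])-.182*M[:,2],o)
save("top","t5.png");save("scene","s5.png")
print(r.sense()["clock"],r.sense()["contact_force"])
from z import z
z("pics/s5.png","pics/s5z.png",100,130,200,150)
z("pics/t5.png","pics/t5z.png",300,160,160,120)
E
```

```text
0.212 0.21252872330186606 [-0.6  -0.36  0.54]
0.2105 0.21055911241117944 [-0.85 -0.34 -0.51]
0.209 0.20884857163505738 [-1.21 -1.07  0.25]
0.2075 0.20801776745665246 [-0.53 -0.12  2.99]
0.08812670435131223 [-0.68323007 -0.77153994  1.31999498]
10.4917
13.075 [-0.10646417  0.38666482 -0.2222254 ]
```

View pics/s5z.png

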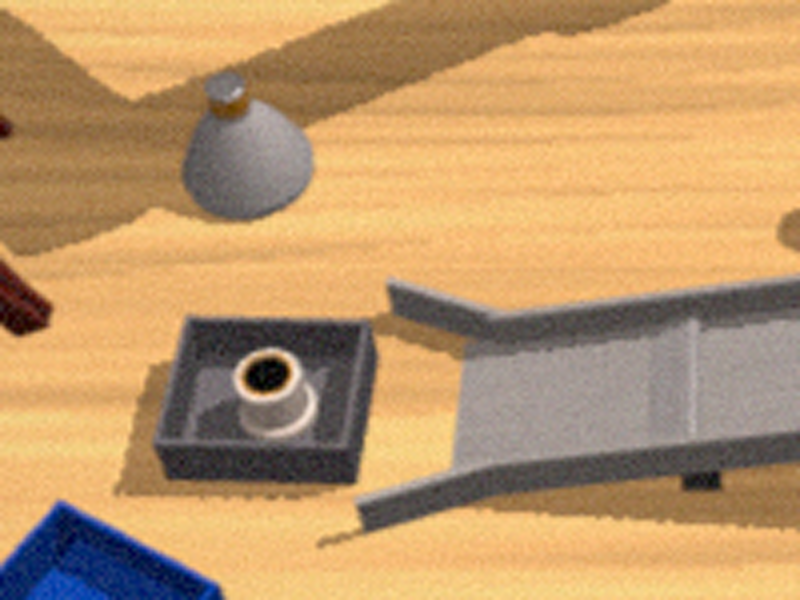

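View pics/t5z.png

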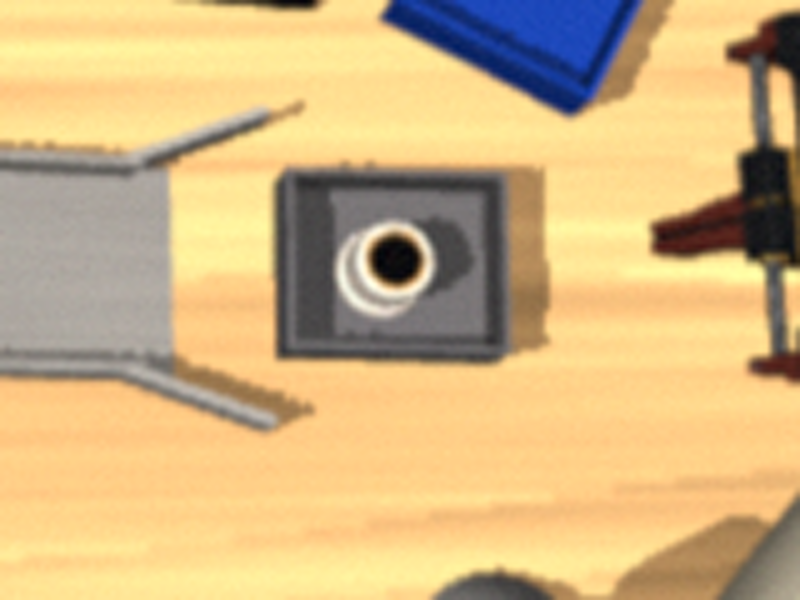

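The socket stands upright at the crate's centre, at top-zoom px (397,260). The crate hasn't moved and is centred on the funnel. Next I'll approach the rear face and push in steps, with a force guard.

```bash
cat > push.py <<'E'
from h import *
T=np.radians(25)
M,O=rpy([0,np.sin(T),-np.cos(T)],[1,0,0])
OFF=M@np.array([.010,0,.182])
YF=-.083
def pt(y,h,dx=0):
    zz=h if y<YF else h+np.tan(.21)*(y-YF)
    return np.array([.5795+.010*(y+.2)+dx,y,zz])-OFF
def now(): 
    s=r.sense(); return s["tcp_pos"]+OFF,s["contact_force"].copy(),s["clock"]
def push(y0,y1,step,speed,f0,lim,h=.02,dx=0,pr=1):
    y=y0;i=0;mx=0
    while y<y1-1e-6:
        y=min(y+step,y1); r.servo_line(pt(y,h,dx),speed=speed)
        p,f,c=now();d=f-f0;mx=max(mx,np.linalg.norm(d))
        if i%pr==0 or np.linalg.norm(d)>lim: print("y %.3f act %s f %s t %.2f"%(y,p.round(4),d.round(1),c))
        i+=1
        if np.linalg.norm(d)>lim: print("LIMIT");break
    return y,mx
E
python3 - <<'E'
from push import *
r.servo_line(pt(-.33,.02),speed=.12)
r.servo_line(pt(-.280,.02),speed=.1)
r.wait(.2)
fs=[]
for i in range(5): r.wait(.04);fs.append(r.sense()["contact_force"])
f0=np.mean(fs,0);np.save("f0.npy",f0);print(f0,np.std(fs,0),now()[0])
print(push(-.280,-.240,.004,.03,f0,8))
E
```

```text
[-0.08394342 -0.02040659  0.22338161] [0.24631825 0.4577488  0.29022167] [ 0.57863096 -0.28032084  0.0198619 ]
y -0.276 act [ 0.5788 -0.2757  0.02  ] f [ 0.5  0.4 -0.7] t 15.28
y -0.272 act [ 0.5788 -0.2718  0.02  ] f [ 0.2  0.1 -0.5] t 15.56
y -0.268 act [ 0.5789 -0.2678  0.02  ] f [-0.1  0.7  0.3] t 15.84
y -0.264 act [ 0.5789 -0.2639  0.02  ] f [ 0.5 -1.2 -0.7] t 16.12
y -0.260 act [ 0.5789 -0.2599  0.02  ] f [-0.1 -1.2 -0.3] t 16.41
y -0.256 act [ 0.579  -0.2557  0.02  ] f [ 0.  -0.8 -0.1] t 16.69
y -0.252 act [ 0.579  -0.2517  0.02  ] f [-0.3 -1.2 -1.1] t 16.98
y -0.248 act [ 0.579  -0.2477  0.02  ] f [1.1 0.3 0.4] t 17.26
y -0.244 act [ 0.5791 -0.2437  0.02  ] f [ 0.5 -0.  -0.3] t 17.54
y -0.240 act [ 0.5791 -0.2397  0.02  ] f [ 0.8 -1.3 -0.4] t 17.82
(-0.24, np.float64(1.6562905147494762))
```

```bash
python3 - <<'E'
from push import *
f0=np.load("f0.npy")
print(push(-.240,-.15,.006,.05,f0,8,pr=2))
save("top","t6.png");save("scene","s6.png")
from z import z
z("pics/s6.png","pics/s6z.png",130,130,200,150)
z("pics/t6.png","pics/t6z.png",260,160,160,120)
E
```

```text
y -0.234 act [ 0.5792 -0.2334  0.02  ] f [ 0.6 -0.6 -0.4] t 18.09
y -0.222 act [ 0.5793 -0.2215  0.02  ] f [ 0.7 -0.3 -0.5] t 18.62
y -0.210 act [ 0.5794 -0.2095  0.02  ] f [-0.6  0.1  0.4] t 19.16
y -0.198 act [ 0.5796 -0.1977  0.02  ] f [ 1.2 -1.1  0.3] t 19.69
y -0.186 act [ 0.5797 -0.1857  0.0199] f [ 0.5 -1.7 -0.4] t 20.23
y -0.174 act [ 0.5798 -0.1737  0.0199] f [-0.4 -1.  -0.9] t 20.76
y -0.162 act [ 0.5799 -0.1616  0.02  ] f [ 0.9 -0.7 -0.8] t 21.29
y -0.150 act [ 0.58   -0.1495  0.0199] f [ 0.  -0.5 -0.9] t 21.82
(-0.15, np.float64(1.802103119245468))
```

View pics/s6z.png

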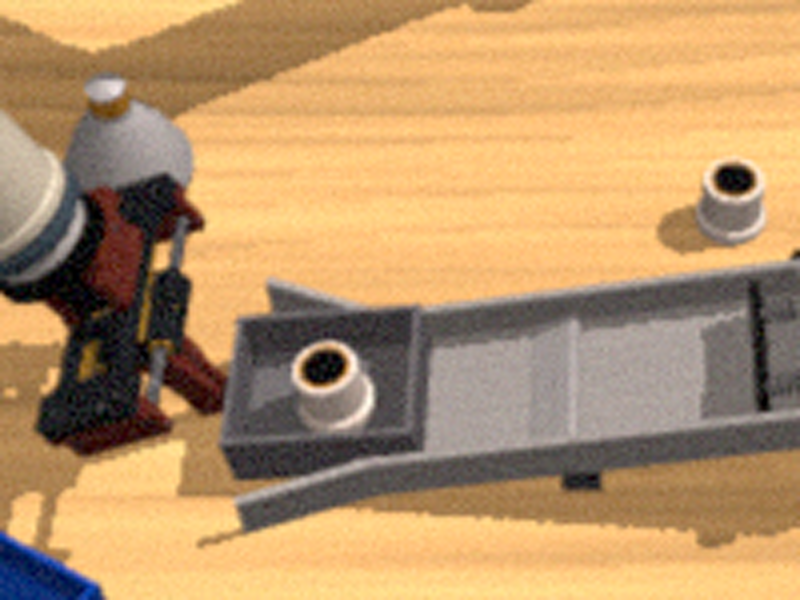

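View pics/t6z.png

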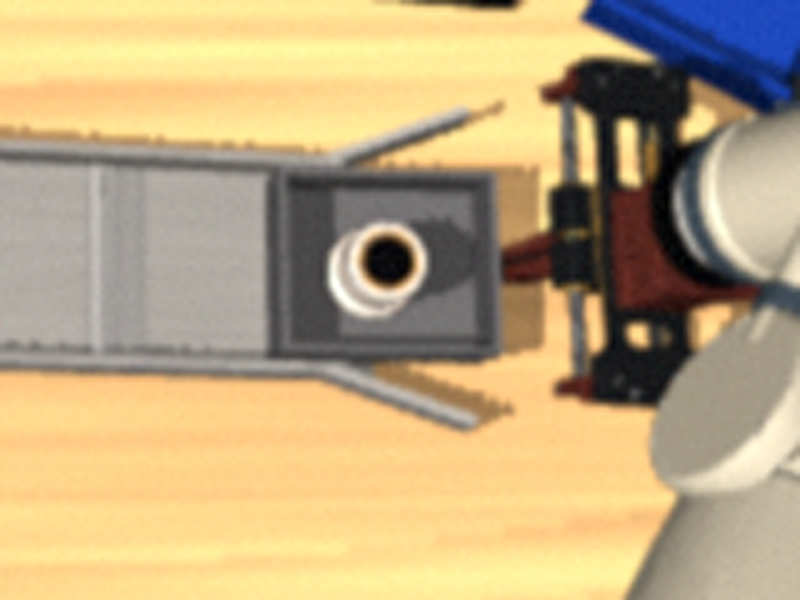

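The crate is entering square with a gap on both sides. Its front edge is at top-zoom px x≈275, and the socket is upright. I'll continue up the slope.

```bash
python3 - <<'E'
from push import *
f0=np.load("f0.npy")
y,m=push(-.150,-.086,.006,.05,f0,9,pr=2)
y,m=push(y,-.04,.003,.04,f0,13,pr=1)
save("top","t7.png");save("scene","s7.png")
from z import z
z("pics/s7.png","pics/s7z.png",160,130,200,150)
E
```

```text
y -0.144 act [ 0.5801 -0.1436  0.02  ] f [-0.3 -0.5 -0.6] t 22.19
y -0.132 act [ 0.5802 -0.1316  0.02  ] f [ 0.6 -1.8 -0.9] t 22.73
y -0.120 act [ 0.5803 -0.1195  0.0199] f [ 0.8 -0.8  0.3] t 23.26
y -0.108 act [ 0.5804 -0.1075  0.0199] f [ 0.3 -1.2 -1. ] t 23.79
y -0.096 act [ 0.5806 -0.0955  0.02  ] f [-0.   0.2 -0. ] t 24.32
y -0.086 act [ 0.5808 -0.0863  0.0207] f [ 1.  -4.5  2.7] t 24.84
y -0.083 act [ 0.5809 -0.0836  0.0208] f [ 1.3 -4.8  2.9] t 25.09
y -0.080 act [ 0.5808 -0.0806  0.0214] f [ 0.8 -6.2  2.5] t 25.34
y -0.077 act [ 0.5809 -0.0777  0.022 ] f [ 0.8 -6.5  2.2] t 25.59
y -0.074 act [ 0.5809 -0.0748  0.0227] f [ 0.7 -6.3  2.5] t 25.84
y -0.071 act [ 0.5809 -0.0718  0.0233] f [ 0.2 -6.5  2.3] t 26.09
y -0.068 act [ 0.5809 -0.0688  0.0239] f [ 0.3 -6.9  3. ] t 26.34
y -0.065 act [ 0.581  -0.0658  0.0245] f [ 0.2 -5.4  3.4] t 26.59
y -0.062 act [ 0.581  -0.0628  0.0251] f [-0.3 -6.9  3.4] t 26.84
y -0.059 act [ 0.5811 -0.0597  0.0258] f [-0.6 -6.1  2.9] t 27.09
y -0.056 act [ 0.5811 -0.0567  0.0264] f [ 0.8 -6.5  2.3] t 27.34
y -0.053 act [ 0.5811 -0.0535  0.0269] f [ 1.1 -5.5  1.5] t 27.59
y -0.050 act [ 0.5811 -0.0504  0.0275] f [ 1.2 -4.9  2.8] t 27.84
y -0.047 act [ 0.5811 -0.0474  0.0281] f [ 0.6 -4.8  1.9] t 28.09
y -0.044 act [ 0.5811 -0.0443  0.0286] f [ 0.8 -4.7  2.1] t 28.34
y -0.041 act [ 0.5811 -0.0412  0.0292] f [ 0.5 -5.3  1.4] t 28.59
y -0.040 act [ 0.5811 -0.0404  0.0293] f [-0.4 -5.6  1.6] t 28.84
```

View pics/s7z.png

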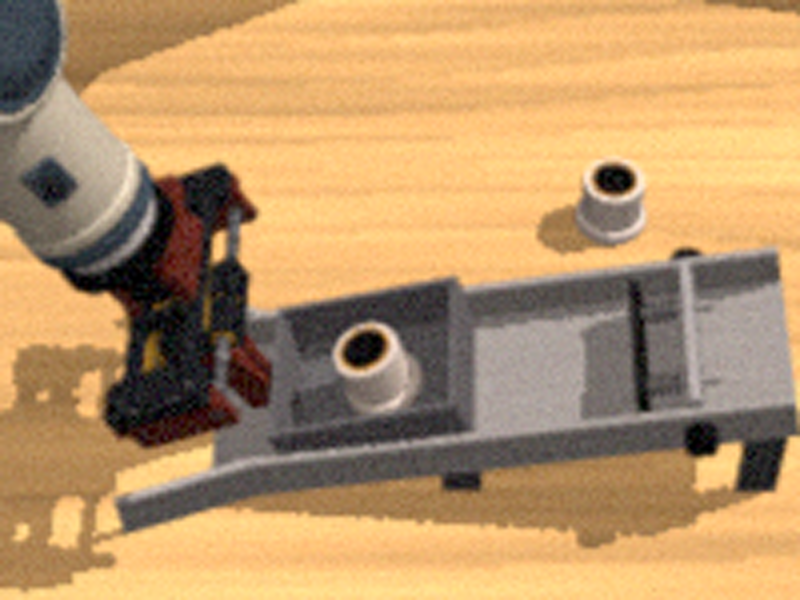

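Sliding well at about 6 N, with the crate tilted by the slope and the socket upright. Next comes the rear edge over the lip, with finer steps.

```bash
python3 - <<'E'
from push import *
f0=np.load("f0.npy")
y,m=push(-.040,.030,.0045,.045,f0,13,pr=2)
y,m=push(y,.058,.002,.03,f0,14,pr=1)
save("top","t8.png");save("scene","s8.png")
from z import z
z("pics/s8.png","pics/s8z.png",190,130,200,150)
E
```

```text
y -0.036 act [ 0.5812 -0.0355  0.0302] f [ 1.5 -4.2  1.6] t 29.19
y -0.027 act [ 0.5812 -0.0263  0.0319] f [ 1.  -3.7  1.9] t 29.69
y -0.018 act [ 0.5813 -0.0174  0.0338] f [ 0.9 -3.   1.3] t 30.19
y -0.009 act [ 0.5814 -0.0084  0.0358] f [ 0.8 -2.6  0.7] t 30.69
y 0.000 act [5.815e-01 5.000e-04 3.770e-02] f [ 0.9 -3.1 -1.8] t 31.19
y 0.009 act [0.5816 0.0095 0.0398] f [ 0.2 -4.5 -0.7] t 31.69
y 0.018 act [0.5817 0.0183 0.0419] f [-0.5 -5.   1.9] t 32.19
y 0.028 act [0.5817 0.0281 0.0433] f [ 0.1  0.3 -0.2] t 32.69
y 0.032 act [0.5818 0.032  0.0444] f [ 0.1 -1.5 -1.5] t 33.19
y 0.034 act [0.5818 0.0341 0.0449] f [-0.5 -1.9 -1.8] t 33.44
y 0.036 act [0.5819 0.0362 0.0455] f [-0.3 -0.5 -1.6] t 33.69
y 0.038 act [0.5819 0.0382 0.0459] f [ 0.1 -0.5 -1.5] t 33.94
y 0.040 act [0.5819 0.0402 0.0463] f [ 1.5 -2.1 -1.4] t 34.19
y 0.042 act [0.5819 0.0422 0.0467] f [-0.1 -0.9 -2. ] t 34.44
y 0.044 act [0.582  0.0442 0.0471] f [ 0.  -1.  -1.9] t 34.69
y 0.046 act [0.582  0.0462 0.0475] f [-0.1 -1.4 -1.2] t 34.94
y 0.048 act [0.582  0.0481 0.048 ] f [-0.4 -1.1 -1.9] t 35.19
y 0.050 act [0.582  0.0502 0.0484] f [-0.4 -0.8 -2.5] t 35.44
y 0.052 act [0.582  0.0522 0.0488] f [-0.3 -1.1 -1.4] t 35.69
y 0.054 act [0.582  0.0542 0.0493] f [-0.  -2.  -2.9] t 35.94
y 0.056 act [0.5821 0.0562 0.0497] f [ 0.2 -0.6 -2. ] t 36.19
y 0.058 act [0.5821 0.0582 0.0501] f [ 0.3 -1.3 -1.4] t 36.44
```

View pics/s8z.png

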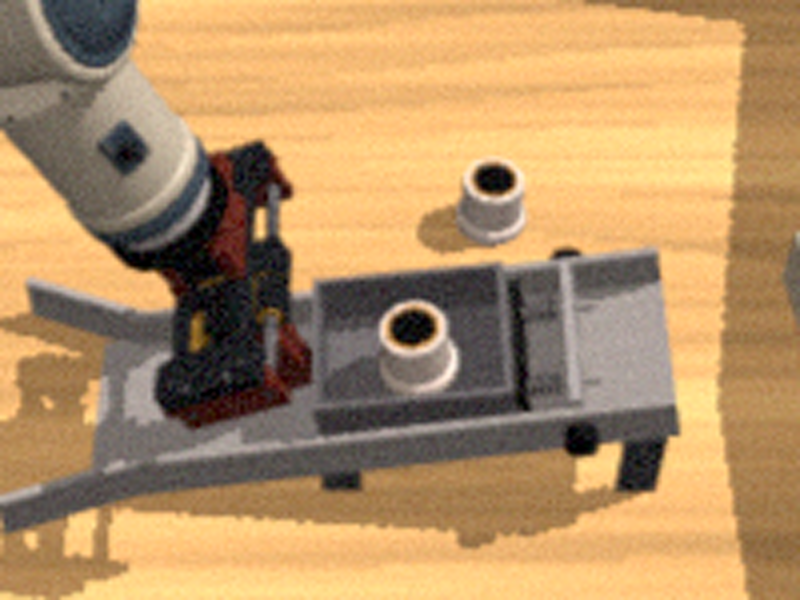

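```bash
python3 - <<'E'
from push import *
f0=np.load("f0.npy")
y,m=push(.058,.076,.002,.02,f0,14.5,pr=1)
save("top","t9.png");save("scene","s9.png")
from z import z
z("pics/s9.png","pics/s9z.png",190,130,200,150)
z("pics/t9.png","pics/t9z.png",180,160,160,120)
E
```

```text
y 0.060 act [0.582  0.0598 0.0504] f [-0.4 -2.7 -2.1] t 36.79
y 0.062 act [0.582  0.0615 0.0506] f [-0.3 -5.8 -2.3] t 37.04
y 0.064 act [0.5819 0.0633 0.0509] f [-1.5 -7.6 -2.5] t 37.29
y 0.066 act [0.5819 0.065  0.0512] f [-2.1 -7.5 -3. ] t 37.54
y 0.068 act [0.5818 0.0668 0.0515] f [-2.5 -9.3 -3.4] t 37.79
y 0.070 act [0.5818 0.0685 0.0517] f [ -2.8 -10.5  -3.7] t 38.04
y 0.072 act [0.5816 0.0704 0.0516] f [ -1.5 -10.9  -5.8] t 38.29
y 0.074 act [0.5815 0.0721 0.0518] f [ -3.5 -11.6  -6.1] t 38.54
y 0.076 act [0.5814 0.0739 0.0521] f [ -2.7 -12.3  -6.7] t 38.79
```

View pics/s9z.png

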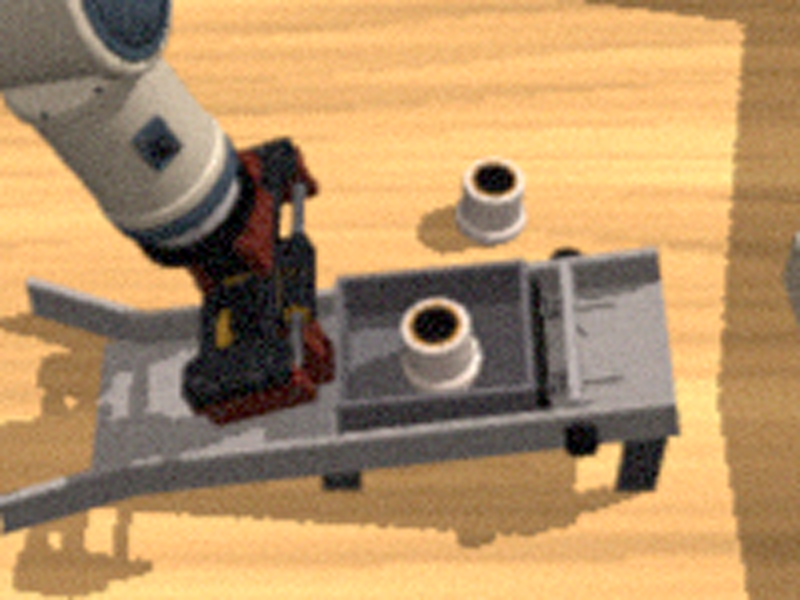

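View pics/t9z.png

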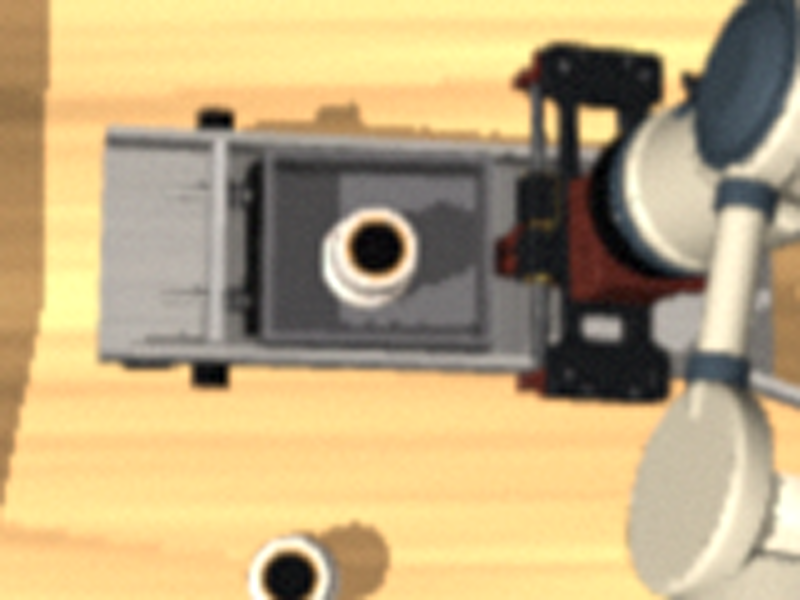

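The buffer was met at y≈0.059 and has been pressed back about 14 mm, so the rear edge should be past the lip. F_z of about -6.7 N shows fingertip friction holding the edge up. I'll drag it down along the face.

```bash
python3 - <<'E'
from push import *
f0=np.load("f0.npy")
P=pt(.076,.02)
for d in np.arange(.0015,.0106,.0015):
    r.servo_line(P-[0,0,d],speed=.02)
    p,f,c=now();f=f-f0;print("d %.4f act %s f %s t %.2f"%(d,p.round(4),f.round(1),c))
    if np.linalg.norm(f)>16.5: print("LIM");break
save("top","t10.png");save("scene","s10.png")
from z import z
z("pics/s10.png","pics/s10z.png",190,130,200,150)
E
```

```text
d 0.0015 act [0.5814 0.0739 0.0504] f [ -3.4 -12.2  -6.1] t 39.14
d 0.0030 act [0.5814 0.074  0.0489] f [ -3.3 -11.6  -6.9] t 39.39
d 0.0045 act [0.5814 0.0741 0.0474] f [ -4.  -12.2  -6.7] t 39.64
d 0.0060 act [0.5814 0.0742 0.0458] f [ -3.3 -11.8  -4.8] t 39.89
d 0.0075 act [0.5815 0.0742 0.0451] f [ -4.8 -12.1  -3.9] t 40.14
d 0.0090 act [0.5814 0.0742 0.0449] f [ -8.  -13.    1.9] t 40.39
d 0.0105 act [0.5814 0.0741 0.0448] f [-10.2 -12.9   8.7] t 40.64
LIM
```

View pics/s10z.png

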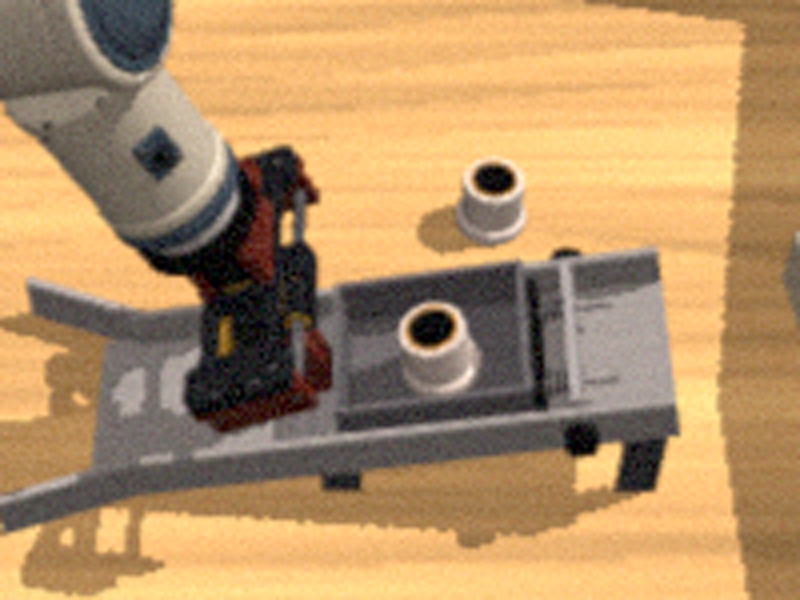

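The finger bottomed out, with F_z flipping to +8.7 N, and the crate's rear rim dropped from zoom px (345,280) to (342,287). I'll relieve the vertical load a little, back off slowly, and see whether the lip catches the crate.

```bash
python3 - <<'E'
from push import *
f0=np.load("f0.npy")
P=pt(.076,.02)
def go(dy,d,sp=.02):
    r.servo_line(P+[0,dy,-d],speed=sp)
    p,f,c=now();f=f-f0;print("dy %.4f d %.4f act %s f %s t %.2f"%(dy,d,p.round(4),f.round(1),c))
    return f
go(-.0005,.0095);go(-.001,.0088)
for k in range(1,11): 
    go(-.001-.0015*k,.0088)
save("scene","s11.png");save("top","t11.png")
from z import z
z("pics/s11.png","pics/s11z.png",190,130,200,150)
E
```

```text
dy -0.0005 d 0.0095 act [0.5816 0.0739 0.0448] f [ -7.9 -12.    3.4] t 40.99
dy -0.0010 d 0.0088 act [0.5816 0.0737 0.0447] f [ -5.  -10.5  -0.3] t 41.24
dy -0.0025 d 0.0088 act [0.5816 0.0723 0.0444] f [-4.4 -9.5 -1.9] t 41.49
dy -0.0040 d 0.0088 act [0.5817 0.071  0.0441] f [-3.7 -7.4 -4.5] t 41.74
dy -0.0055 d 0.0088 act [0.5816 0.0696 0.0439] f [-3.  -7.3 -3.7] t 41.99
dy -0.0070 d 0.0088 act [0.5819 0.0688 0.0445] f [-1.7 -4.7 -3.2] t 42.24
dy -0.0085 d 0.0088 act [0.5825 0.0678 0.0457] f [ 0.1 -0.8 -2.1] t 42.49
dy -0.0100 d 0.0088 act [0.5825 0.0662 0.0456] f [ 0.5  0.3 -0.9] t 42.74
dy -0.0115 d 0.0088 act [0.5823 0.0645 0.0452] f [ 0.4 -0.2 -0.7] t 42.99
dy -0.0130 d 0.0088 act [0.5823 0.0629 0.0451] f [0.3 0.2 1. ] t 43.24
dy -0.0145 d 0.0088 act [0.5823 0.0614 0.0451] f [-0.2  0.6 -0. ] t 43.49
dy -0.0160 d 0.0088 act [0.5823 0.0599 0.0451] f [-0.4  0.4  0. ] t 43.74
```

View pics/s11z.png

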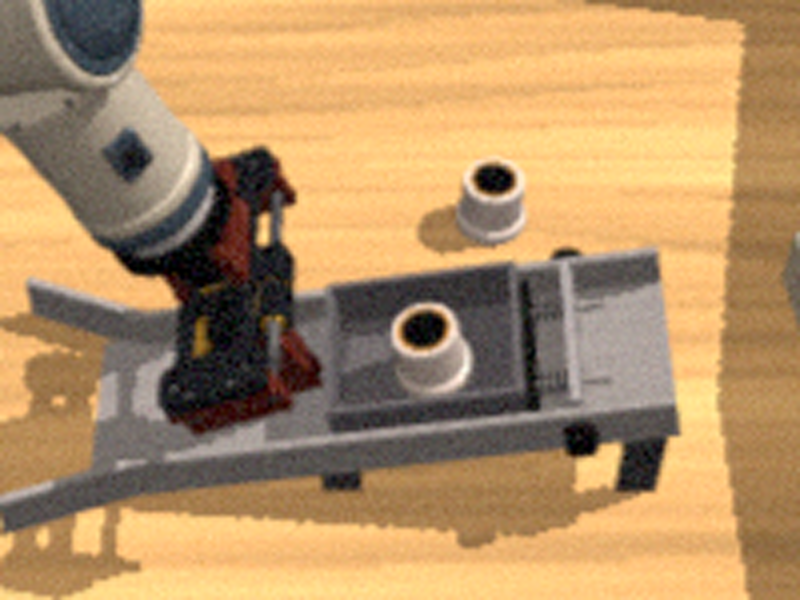

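Contact ended abruptly at y≈0.067 while the spring was still compressed, which suggests the lip caught the crate. I'll withdraw and measure how flat it lies.

```bash
python3 - <<'E'
from push import *
r.servo_line(pt(.02,.03),speed=.08)
r.servo_line(pt(-.03,.16),speed=.2)
r.wait(.3)
save("scene","s12.png");save("top","t12.png")
print(now())
from z import z
z("pics/s12.png","pics/s12z.png",220,170,160,100)
z("pics/t12.png","pics/t12z.png",190,170,120,80)
E
```

```text
(array([ 0.58118131, -0.02980224,  0.17078638]), array([ 0.58235113,  0.41364117, -0.27877089]), 45.7)
```

View pics/s12z.png

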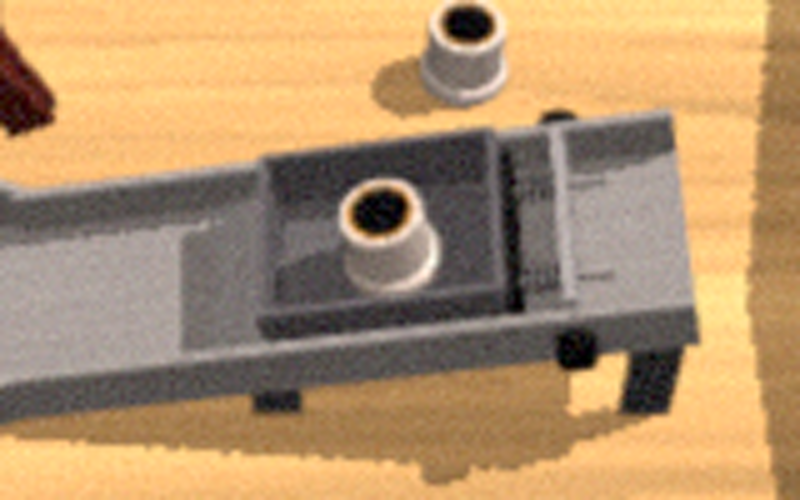

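View pics/t12z.png

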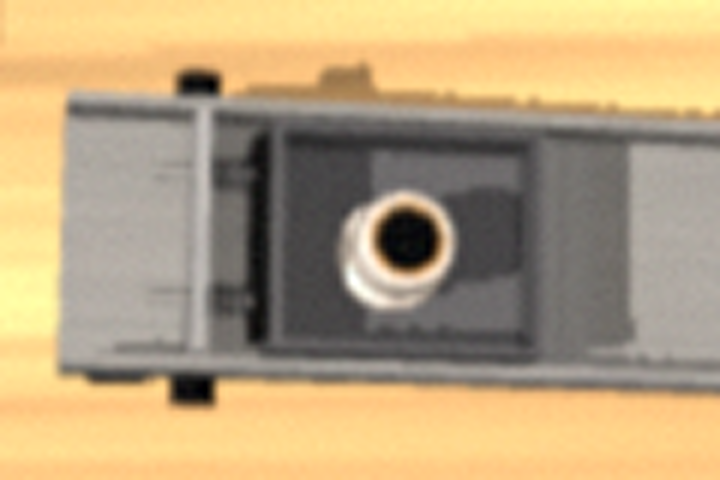

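```bash
python3 - <<'E'
from h import *
s=r.snapshot("top");q=r.snapshot("scene")
c,n=np.cos(.21),np.sin(.21)
ex=np.array([.010*c,c,n]);ex/=np.linalg.norm(ex);ez=np.array([0,-n,c]);lat=np.cross(ex,ez)
foot=np.array([.5805,-.083,0])
for lip in(.155,.160,.165):
  for up in(0,.008):
    out=[]
    for xx,rr in((0,1),(.12,0)):
        for l in(-.05,.05):
            X=foot+ex*(lip+xx)+ez*(.042+up*rr)+lat*l
            a=proj(q,X);b=proj(s,X)
            out.append((((a-[220,170]+.5)*5-.5).round(0).tolist(),((b-[190,170]+.5)*6-.5).round(0).tolist()))
    print(lip,up,out)
im=cv2.imread("pics/s12.png")[195:240,255:330].astype(float)*2.2
cv2.imwrite("pics/s12c.png",cv2.resize(np.clip(im,0,255).astype('uint8'),None,fx=10,fy=10,interpolation=cv2.INTER_CUBIC))
E
```

```text
0.155 0 [([251.0, 160.0], [557.0, 355.0]), ([248.0, 324.0], [556.0, 130.0]), ([485.0, 130.0], [283.0, 347.0]), ([496.0, 294.0], [286.0, 118.0])]
0.155 0.008 [([247.0, 151.0], [561.0, 352.0]), ([244.0, 315.0], [560.0, 126.0]), ([485.0, 130.0], [283.0, 347.0]), ([496.0, 294.0], [286.0, 118.0])]
0.16 0 [([260.0, 159.0], [546.0, 354.0]), ([258.0, 323.0], [545.0, 130.0]), ([495.0, 128.0], [272.0, 347.0]), ([506.0, 293.0], [275.0, 118.0])]
0.16 0.008 [([257.0, 150.0], [550.0, 352.0]), ([255.0, 313.0], [549.0, 126.0]), ([495.0, 128.0], [272.0, 347.0]), ([506.0, 293.0], [275.0, 118.0])]
0.165 0 [([270.0, 158.0], [535.0, 354.0]), ([268.0, 321.0], [534.0, 129.0]), ([505.0, 127.0], [260.0, 346.0]), ([517.0, 292.0], [263.0, 117.0])]
0.165 0.008 [([267.0, 148.0], [539.0, 352.0]), ([265.0, 312.0], [538.0, 125.0]), ([505.0, 127.0], [260.0, 346.0]), ([517.0, 292.0], [263.0, 117.0])]
```

View pics/s12c.png

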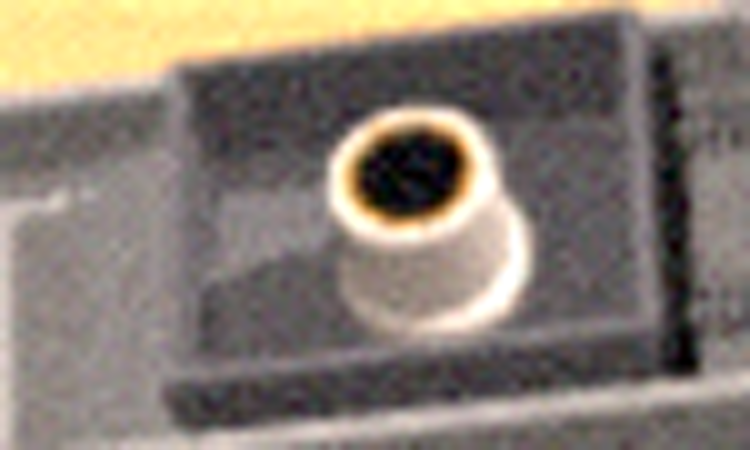

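The predicted corners agree with the lip at about 0.160 m, but checking tilt by eye is too coarse. I'll fit the near rim and near rail edges against the bright wood at subpixel level and convert both to pitch angles.

```bash
cat > pitch.py <<'E'
from h import *
def main():
    fr=[r.snapshot("scene") for _ in range(4)];q=fr[0]
    g=np.mean([f["frame"].astype(float) for f in fr],0)
    g=g[...,0]-g[...,2]  # wood is yellow, ramp/crate grey
    g=cv2.GaussianBlur(g,(0,0),.6)
    R=np.array(q["R"]);t=np.array(q["t"]);C=-R.T@t
    def edge(c0,c1,r0,r1,x0):
        P=[]
        for c in range(c0,c1):
            col=g[r0:r1,c];hi=col[:4].mean();lo=col[-4:].mean();th=(hi+lo)/2
            i=np.where((col[:-1]>=th)&(col[1:]<th))[0]
            if len(i)==0 or hi-lo<15: continue
            i=i[0];v=r0+i+(col[i]-th)/(col[i]-col[i+1])
            d=R.T@np.array([(c-q["cx"])/q["fx"],(v-q["cy"])/q["fy"],1.])
            # plane x - .01*y = x0
            nn=np.array([1,-.01,0]);k=(x0-nn@C)/(nn@d);P.append((C+d*k)[1:])
        P=np.array(P);a=np.polyfit(P[:,0],P[:,1],1)
        res=P[:,1]-np.polyval(a,P[:,0]);ok=abs(res)<2.5*res.std()+1e-4
        a=np.polyfit(P[ok,0],P[ok,1],1)
        print(len(P),"slope rad %.4f"%np.arctan(a[0]),"z at y=.06 %.4f .18 %.4f"%tuple(np.polyval(a,[.06,.18])),"res mm %.2f"%((P[ok,1]-np.polyval(a,P[ok,0])).std()*1e3))
        return a
    print("rail below");edge(227,268,197,222,.524)
    print("rail above");edge(336,352,183,202,.524)
    print("rim");edge(276,316,188,208,.5317)
if __name__=="__main__": main()
E
python3 pitch.py
```

```text
rail below
41 slope rad 0.1995 z at y=.06 0.0635 .18 0.0877 res mm 0.18
rail above
16 slope rad 0.2115 z at y=.06 0.0622 .18 0.0880 res mm 0.25
rim
40 slope rad 0.1602 z at y=.06 0.0789 .18 0.0983 res mm 0.95
```

```bash
python3 - <<'E'
import cv2,numpy as np
im=cv2.imread("pics/s12.png").astype(float)
g=im[...,2]-im[...,0]
for c in range(272,320,4): print(c,g[192:210,c].astype(int))
E
```

```text
272 [77 77 77 76 75 73 72 73 63 26  8  3  6  2  4  5  3  3]
276 [74 74 74 75 76 70 72 73 43 10  2 -2  2  2 -2  5 -2  2]
280 [77 79 75 73 74 75 74 61 22  3 -5 -4  2  2  4  0 -2  0]
284 [73 75 79 75 74 76 75 41 10  2 -6  2  3 -1  3  0  1  4]
288 [76 75 76 74 73 73 53 19  4  1  0  3  2 -1  4  0  2  8]
292 [71 76 73 75 78 73 36  7 -3  2  3 -1  4  1 13 40 44 29]
296 [73 74 76 76 75 50 20  4 -1  1 -2  3  4 10 35 31 14 -6]
300 [48 59 68 71 73 37  2 -2 -2  3  0  2 -4  6 18 40 45 39]
304 [50 73 72 72 53 20  1 -2  5  1 -1 -1 -2 -5 -3  2  0  5]
308 [70 74 75 75 35  5  3 -1 -1 -3  3  4  1 -1  1  2  3  0]
312 [70 78 73 48 15  5 -4  3  6  3 -1  3  4  0  1  1  0  6]
316 [77 76 72 33  7  2  4  0  8  1  3  1 -3  2  2  2  5  0]
```

The socket's brass rim contaminated the lower window, so I'll refit with a fixed threshold.

```bash
sed -i 's|th=(hi+lo)/2|th=37.|; s|or hi-lo<15||' pitch.py; python3 pitch.py
```

```text
rail below
41 slope rad 0.2023 z at y=.06 0.0632 .18 0.0878 res mm 0.20
rail above
16 slope rad 0.2080 z at y=.06 0.0626 .18 0.0879 res mm 0.24
rim
40 slope rad 0.2085 z at y=.06 0.0768 .18 0.1022 res mm 0.15
```

The rim pitch is 0.2085 rad against 0.203–0.208 for the rail. The rim stands 13.5–14 mm above the rail along its length, against an expected 42-28 = 14 mm. The crate therefore lies flat behind the lip, so I'll hand in.

```bash
python3 - <<'E'
from station import r
r.hand_in(); print(r.sense()["clock"])
E
```

```text
the job is handed in; nothing more can be done
the job is handed in; nothing more can be done
```

I stood the leftmost socket in the crate and pushed the crate up the ramp in force-checked steps until its rear edge dropped behind the lip. The arm was withdrawn before I handed in at about 46 s; no verdict was reported.

- **Crate lies flat:** its rim pitch is 0.2085 rad against 0.203–0.208 rad for the rails. The rim stands 13.5–14 mm above the rails along its length, where 14 mm is expected.
- **Crate is uphill of the lip:** its centre is about 0.22 m up the slope, more than the 0.205 m required. Contact with the fingertip ended while the spring was still compressed, which fits the lip having caught it.
- **Socket:** it was still upright near the middle of the crate in the last pictures.
- **Force:** the wrist reading peaked at about 18.6 N for a moment while I dragged the rear edge down, with part of that probably on the lip rather than the crate. It stayed below about 14.5 N while pushing.
- **Bystanders:** the arm stayed clear of the lamp, fuse box and pliers. I did not measure their positions again at the end.
- **Checks that disagreed:** corner positions read by eye could not tell whether the crate lay flat. My first pitch fit gave 0.160 rad because the socket's brass rim fell inside the measuring window, and the corrected fit gave the figures above.

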